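# Load the label roll and knock the dispenser's lock pin down

## Robot

A 7-joint arm with a two-finger parallel gripper is mounted at the origin on the work surface. World frame = base frame: x ahead of the robot, y to its left, z up, the work surface at z = 0. Lengths are in m, angles in rad, forces in N, time in s.
With the tool pointing down it reaches from about 0.425 to 1.025 m from the base axis. Payload 9.4 kg.
Tool frame: the origin (TCP) lies midway between the tips of the shut fingers; the grasp point (between the pads) lies 19 mm behind it (ctrl.tcp_to_grasp is the distance from the TCP to the grasp point, in m); z points along the fingers, y is the line along which they close (so a half turn about z gives the same grasp; the last joint's range is limited). The gripper opens to 93 mm and grips with 3 to 60 N. Pads are 15 mm wide; open, the fingers measure 128 mm over their backs; the gripper's body (75 mm by 188 mm) begins 65 mm behind the grasp point.
Start: joints at [1.142, 0.599, -0.003, 1.599, 0.002, 0.943, -0.08], TCP at [0.25, -0.681, 0.219] pointing down, gripper open.
Joint ranges: [-2.57, 2.57], [-0.35, 1.97], [-1.29, 1.29], [0.11, 2.56], [-1.05, 4.19], [0.11, 1.86], [-2.63, 2.63]. Speed limits (rad/s): [2.22, 2.22, 3.01, 3.01, 3.14, 3.14, 3.14].

## Interface

Orientations are given as a unit quaternion [w, x, y, z].
In Python, from rig import ctrl gives the robot as it stands.
- The arm moves only by the shell command python3 -m jog 'ROWS'. ROWS is text: rows parted by semicolons, each of 7 numbers parted by spaces: the opening, from 0 (shut) to 1 (fully open), then the shift along the tool's x, y, z in mm, then the turn, a rotation vector about the tool's x, y, z in rad. A call has 1 to 5 rows; each row is the pose to reach, as a shift and turn from the pose commanded when the call began, along the tool's axes at that moment; what a row does not reach only later rows make up. A row lasts 1/10 s, in which the tool goes at most 50 mm and 8.59 degrees, less where a joint would pass 70% of its speed; a pose out of reach is approached as far as the arm can. A call with a gripper value outside its range is refused whole. The fingers move at their own pace and stop on an object; the grip force is fixed at half the most. Time passes only in rows, so rows that repeat a pose let the fingers close. It gives the time, the measured TCP pose, the force, the opening and the grip force at its end, in the units of the state.
- ctrl.get_state(): the state, without advancing time (a new reading comes with each control period).
- ctrl.capture(name): name is "side" or "top"; returns a dict with "frame" (384x512x3 uint8, red, green, blue), "camera_matrix" (3x3 intrinsics, pixels), "R" (3x3) and "t" (3): a world point X has camera coordinates R X + t. Camera axes: x right, y down, z forward; pixel columns grow to the right and rows downward; lengths in m; the calibration is good to about 2 mm. A picture is of the moment at which its call begins. There is no depth.
- ctrl.sign_off(): hands the job in; it is judged then, once.
Trained networks look in a picture, given as the dict that the camera call returned (one of the last four; its "shot" number tells which), for a name from the list of things; names that differ only in an ending like _2 or _b are one class to them, and where a whole thing is asked for, a point or a joint stands for the part that bears it (a point fixed in the world has none). Each returns a list of dicts, best first, with "conf" (0 to 1); they miss things now and then, are a little off and sometimes report something else, mostly with a low value. They report only what shows in the picture. A call takes as long as a camera call. They do not tell look-alikes from the thing itself.
- ctrl.look_for(picture, target): "xy" ([column, row] in pixels, amid what is visible of it).
- ctrl.landmark_of(picture, target): "xy" ([column, row] in pixels: a listed point, or the origin of a listed thing).
The state is a dict: "time": time; "joint_positions": joint angles; "joint_vel": joint speeds; "joint_torque": joint torques, N m; "tcp_pos": TCP position; "ee_rot": TCP orientation; "contact_force": force on the tool from outside, world axes, zero at the start; "wrist_torque": the same for the moment, N m; "grip_width": opening from 0.0 (shut) to 1.0 (fully open); "grip_force": force on a finger pad.
Only numpy, scipy, OpenCV 4.12 (cv2) and the standard library are available. Lean on these libraries where they do the work, as an engineer would, in place of code of your own. Each camera call takes 0.05 s, during which the arm holds its last target. There are 200 camera calls.

## Task

Put the paper label roll, upright, onto the label dispenser's spindle so that it sits on the base, and let go of it. Then draw the mallet out of the low rack, take it by its handle and knock the dispenser's sprung lock pin fully down with the mallet head; press the pin with nothing else and do not hold the mallet by its head while striking. Finally stand the mallet on its face on the bench, and leave the beaker and the jar where they are.

Things in the scene. Friction and masses are not known exactly. Their poses are not given: they have to be found in the camera images.
- label_roll: White paper label roll standing upright: 60 mm diameter, paper 50 mm high, with a grey core collar (35 mm diameter) standing 6 mm above it (56 mm in all). A 26 mm bore runs right through. Origin: centre of the underside; z along the bore, up.
- dispenser: Fixed label dispenser: white base plate 110 x 190 x 25 mm (x, y, z). At y = +45 mm a plain steel spindle, 20 mm diameter, coned tip, rises to 85 mm over the bench; at y = -50 mm a dark sleeve (30 mm diameter, top 45 mm over the bench) carries the lock pin. A low bar (12 mm high on the plate) runs along the front edge, x = -50 mm, by the spindle. Origin: centre of the plate's underside.
- seat (a point): Foot of the spindle, on its axis, at the plate's top face, 25 mm above the bench: where the centre of the roll's underside comes to lie. Axes as the dispenser's.
- lock_pin (a joint): Travel of the lock pin in m: 0 = up, 0.014 = fully down (its head on the sleeve). A spring and a tight sleeve resist with 5 to 7 N; it stays where it is driven.
- pin_top (a point): Centre of the top of the lock pin's flat steel head (22 mm diameter, 6 mm thick): 65 mm above the bench when up, 51 mm when fully down.
- mallet: Mallet, 0.3 kg, standing on one face of its head: upright white cylinder with black rubber faces, 45 mm diameter, 68 mm high. Level wooden handle, 18 mm wide, 22 mm high, axis 34 mm above the underside, along +x from x = 22 to 130 mm. Origin: centre of the head's lower face; z up. Balances about 9 mm from the head's axis.
- mallet_head (a point): Centre of the mallet's head, on its axis, 34 mm above its lower face.
- rack: Fixed low steel rack: board 130 (x) x 180 (y) mm, 62 to 74 mm above the bench, on two side walls 12 mm thick (156 mm clear between), open at front (-x) and back; pots 30 mm high on it. The mallet's handle starts under the board, entered from the front; its head stands in front, no room for a finger between head and board. Origin: on the bench under the board's centre.
- beaker: Clear plastic beaker, 60 mm diameter, 75 mm high, a bystander. Origin: centre of the underside.
- jar: White closed jar, 52 mm diameter, 70 mm high, a bystander. Origin: centre of the underside.
Things that resemble listed ones, but are neither listed nor needed, are in the scene too. What is shaped like the label_roll but orange is not meant.

How it is judged:
By the outcome, as a careful person would: the job done as asked, in the order asked, and still so for the second after the job is handed in, with the robot touching nothing.
It also fails if it takes over 61 s, if anything falls off the work surface, if the arm or the gripper's body presses on something with over 40 N, if the wrist force passes 120 N, or if a joint passes its speed limit or range.

## Working session

There is one attempt and no reset: what is moved stays moved. The work goes in short steps, Python scripts to look and compute and a shell command to move; the robot and the scene stay as the last step left them, time stands still between calls to the robot, and variables do not carry over. Pictures are saved under pics/ and viewed, at most 11 in all, crops included, and the job is handed in when it is done.

```bash
mkdir -p pics; ls
cat > h.py <<'E'
import numpy as np, cv2
from rig import ctrl
from scipy.spatial.transform import Rotation as Rn
def tri(obs):
    A=[];b=[]
    for p,uv in obs:
        K=np.array(p["camera_matrix"]);R=np.array(p["R"]);t=np.array(p["t"])
        P=K@np.c_[R,t]
        for i in (0,1):
            r=uv[i]*P[2]-P[i];A.append(r[:3]);b.append(-r[3])
    return np.linalg.lstsq(np.array(A),np.array(b),rcond=None)[0]
def plane(p,uv,z):
    K=np.array(p["camera_matrix"]);R=np.array(p["R"]);t=np.array(p["t"])
    d=R.T@np.linalg.inv(K)@[uv[0],uv[1],1];c=-R.T@t
    return c+d*(z-c[2])/d[2]
def proj(p,X):
    q=np.array(p["camera_matrix"])@(np.array(p["R"])@np.array(X)+np.array(p["t"]));return q[:2]/q[2]
def save(p,n,crop=None,s=1):
    f=p["frame"]
    if crop: f=f[crop[1]:crop[3],crop[0]:crop[2]]
    cv2.imwrite("pics/"+n,cv2.resize(f[:,:,::-1],None,fx=s,fy=s,interpolation=cv2.INTER_CUBIC))
def rel(X):
    "target TCP world pos -> tool shift mm"
    s=ctrl.get_state();R=Rn.from_quat(s["ee_rot"],scalar_first=True)
    return np.round(R.inv().apply(np.array(X)-s["tcp_pos"])*1000,1)
E
cat > m.py <<'E'
from h import *
T=ctrl.capture("top");S=ctrl.capture("side")
save(T,"t0.png");save(S,"s0.png")
s=ctrl.get_state();print(s["time"],s["tcp_pos"],s["ee_rot"])
z=dict(label_roll=0,dispenser=0,seat=.025,pin_top=.065,mallet=0,mallet_head=.034,rack=0,beaker=0,jar=0)
for n,h in z.items():
    for nm,p in(("T",T),("S",S)):
        for d in ctrl.landmark_of(p,n)[:3]:
            print(n,nm,round(d["conf"],2),np.round(d["xy"]),np.round(plane(p,d["xy"],h)[:2],3))
print(-np.array(T["R"]).T@T["t"],-np.array(S["R"]).T@S["t"])
E
python3 m.py
```

```text
pics
0.1 [ 0.24964792 -0.68021156  0.21784291] [-6.64164834e-04  9.84565098e-01  1.75017392e-01 -1.95417820e-04]
label_roll T 0.9 [167. 249.] [0.376 0.205]
label_roll T 0.72 [215. 262.] [0.346 0.083]
label_roll S 0.95 [231. 252.] [0.466 0.139]
label_roll S 0.77 [295. 267.] [0.339 0.08 ]
label_roll S 0.72 [241. 288.] [0.377 0.198]
dispenser T 0.95 [212. 156.] [0.617 0.101]
dispenser S 0.94 [196. 217.] [0.611 0.11 ]
seat T 0.56 [190. 155.] [0.611 0.155]
seat S 0.71 [180. 216.] [0.613 0.152]
pin_top T 0.44 [233. 154.] [0.606 0.043]
pin_top S 0.48 [213. 181.] [0.621 0.045]
mallet S 0.81 [334. 176.] [ 0.488 -0.262]
mallet_head T 0.66 [352. 209.] [ 0.481 -0.253]
mallet_head T 0.64 [353. 204.] [ 0.494 -0.255]
mallet_head T 0.42 [208. 158.] [0.604 0.107]
mallet_head S 0.95 [336. 167.] [ 0.482 -0.258]
rack T 0.93 [383. 197.] [ 0.518 -0.338]
rack T 0.15 [231. 154.] [0.625 0.052]
rack S 0.62 [345. 165.] [ 0.503 -0.334]
beaker T 0.66 [108. 169.] [0.578 0.367]
beaker S 0.72 [112. 282.] [0.566 0.361]
jar T 0.87 [138. 216.] [0.457 0.282]
jar S 0.79 [181. 285.] [0.464 0.273]
[ 0.30736976 -0.01166484  1.12540782] [-0.09516045  0.6616564   0.66459386]
```

View pics/t0.png

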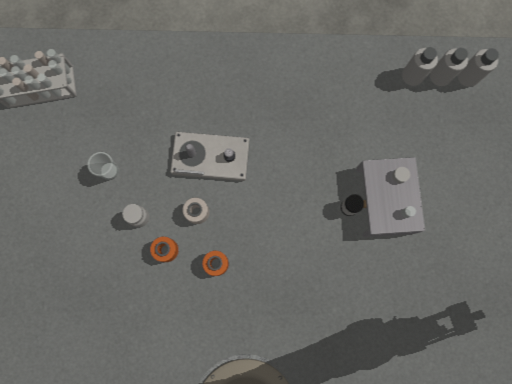

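View pics/s0.png

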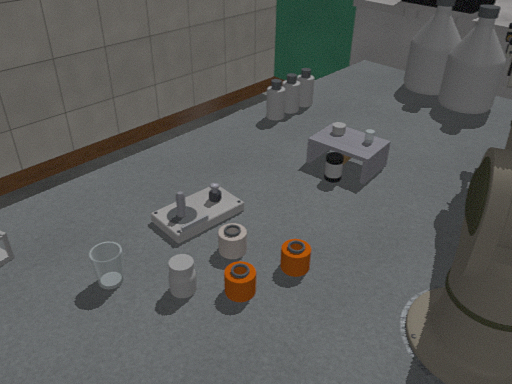

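```bash
J="python3 -m jog"
python3 -m jog '1 200 -150 0 0 0 0; 1 200 -150 0 0 0 0; 1 200 -150 0 0 0 0; 1 200 -150 0 0 0 0; 1 200 -150 0 0 0 0' | tail -c 400
python3 -m jog '1 166 -121 0 0 0 0; 1 166 -121 0 0 0 0; 1 166 -121 0 0 0 0; 1 166 -121 0 0 0 0; 1 166 -121 0 0 0 0' | tail -c 400
python3 - <<'E'
import cv2,numpy as np
t=cv2.imread('pics/t0.png');s=cv2.imread('pics/s0.png')
a=cv2.resize(t[125:230,165:255],(400,467),interpolation=cv2.INTER_CUBIC)
b=cv2.resize(s[170:275,150:255],(400,400),interpolation=cv2.INTER_CUBIC)
o=np.zeros((467,800,3),np.uint8);o[:467,:400]=a;o[:400,400:]=b
cv2.imwrite('pics/c0.png',cv2.convertScaleAbs(o,alpha=1.4))
E
```

```text
time: 1.5
tcp_pos: [0.3867, -0.4692, 0.2188]
ee_rot: [0.0, 0.985, 0.175, 0.0]
contact_force: [1.5, 0.0, 0.2]
grip_width: 1.0
grip_force: 0.0
time: 2.0
tcp_pos: [0.5043, -0.2934, 0.2188]
ee_rot: [-0.001, 0.984, 0.179, 0.001]
contact_force: [-0.0, -0.7, 0.4]
grip_width: 0.998
grip_force: 0.0
```

View pics/c0.png

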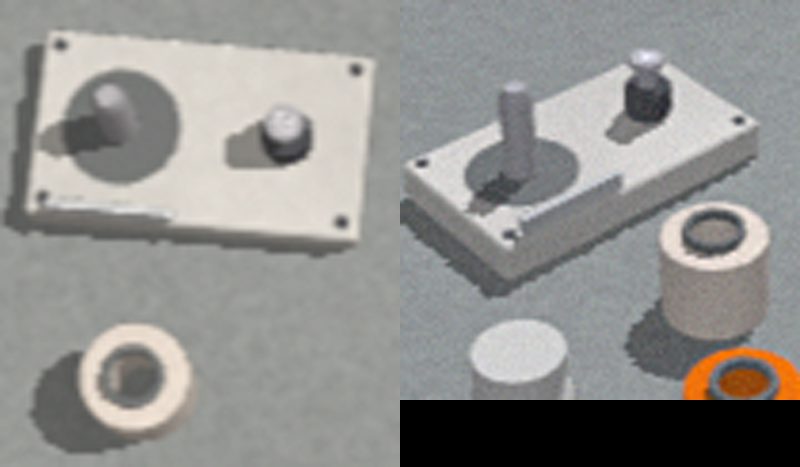

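```bash
cat > geo.py <<'E'
from h import *
import sys
T=ctrl.capture("top");S=ctrl.capture("side")
for n,a,b,z in [("seat",(192.3,153.2),(181.9,214.8),.025),("tip",(188.1,146.8),(180.1,193.2),.083),("pin",(229.5,152.3),(214.5,185.6),.065),("roll",(194.6,209),(232,230.5),.056)]:
    print(n,plane(T,a,z)[:2].round(4),plane(S,b,z)[:2].round(4),tri([(T,a),(S,b)]).round(4))
C=[plane(T,(165+x/4.444-.3,125+y/4.444-.3),.025)[:2] for x,y in[(48,31),(374,59),(357,241),(27,211)]]
print(np.round(C,4),np.mean(C,0),[np.degrees(np.arctan2(*(C[i]-C[j]))) for i,j in((0,1),(3,2))])
E
python3 geo.py; python3 -c "
from h import *
print(rel([.468,.139,.219]))"
```

```text
seat [0.6171 0.1484] [0.6145 0.1471] [0.616  0.1474 0.0248]
tip [0.6165 0.1507] [0.6148 0.1463] [0.6142 0.1489 0.0852]
pin [0.61   0.0519] [0.6049 0.0551] [0.6103 0.0515 0.0612]
roll [0.4697 0.1324] [0.4648 0.1347] [0.4692 0.132  0.0524]
[[0.6731 0.1936]
 [0.6602 0.006 ]
 [0.553  0.0134]
 [0.5668 0.2002]] [0.6132792  0.10332953] [np.float64(3.9390294187843984), np.float64(4.204997667531068)]
[ 1.212e+02 -4.215e+02 -2.000e-01]
```

```bash
python3 -m jog '1 60 -240 0 0 0 0; 1 60 -240 0 0 0 0; 1 60 -240 0 0 0 0; 1 60 -240 0 0 0 0; 1 60 -240 0 0 0 0' | sed -n 1,3p
python3 -m jog '1 59 -176 80 0 0 0.15; 1 59 -176 80 0 0 0.3; 1 59 -176 80 0 0 0.43; 1 59 -176 80 0 0 0.43; 1 59 -176 80 0 0 0.43' | sed -n 1,3p
python3 -c "
from h import *
print(rel([.468,.133,.013]));s=ctrl.get_state();print(np.degrees(2*np.arctan2(s['ee_rot'][2],s['ee_rot'][1])))"
```

```text
time: 2.6
tcp_pos: [0.4729, -0.0543, 0.2188]
ee_rot: [0.0, 0.985, 0.173, 0.0]
time: 3.1
tcp_pos: [0.4679, 0.1351, 0.1369]
ee_rot: [-0.0, 0.999, -0.037, -0.001]
[  0.4   2.1 123.9]
-4.216256185731772
```

```bash
python3 -m jog '1 0 2 50 0 0 0; 1 0 2 100 0 0 0; 1 0 2 124 0 0 0; 1 0 2 124 0 0 0; 0 0 2 124 0 0 0'
python3 -m jog '0 0 0 0 0 0 0;0 0 0 0 0 0 0;0 0 0 0 0 0 0;0 0 0 0 0 0 0'
python3 -m jog '0 0 0 -50 0 0 0;0 0 0 -100 0 0 0;0 0 0 -100 0 0 0'
python3 -c "
from h import *
print(rel([.6165,.148,.113]))"
```

```text
time: 3.6
tcp_pos: [0.4686, 0.1277, 0.015]
ee_rot: [0.001, 0.999, -0.04, -0.0]
contact_force: [0.9, -0.6, 1.6]
grip_width: 0.953
grip_force: 0.0
time: 4.0
tcp_pos: [0.4689, 0.1299, 0.0156]
ee_rot: [-0.001, 0.999, -0.039, 0.001]
contact_force: [-0.6, 0.7, 11.3]
grip_width: 0.648
grip_force: 30.0
time: 4.3
tcp_pos: [0.4704, 0.1301, 0.1196]
ee_rot: [-0.002, 0.999, -0.039, 0.004]
contact_force: [0.2, 0.7, -2.0]
grip_width: 0.648
grip_force: 30.0
[144.2 -29.3   7.7]
```

```bash
python3 -m jog '0 48 -10 0 0 0 0;0 96 -20 0 0 0 0;0 144 -30 0 0 0 0;0 144 -30 0 0 0 0;0 144 -30 0 0 0 0'
python3 - <<'E'
from h import *
T=ctrl.capture("top");S=ctrl.capture("side");s=ctrl.get_state();print(s["tcp_pos"],s["ee_rot"])
save(T,"t1.png",(140,80,260,230),3);save(S,"s1.png",(130,110,270,260),3)
a=cv2.imread("pics/t1.png");b=cv2.imread("pics/s1.png");o=np.zeros((450,800,3),np.uint8);o[:,:360]=a;o[:,360:780]=b
cv2.imwrite("pics/c1.png",cv2.convertScaleAbs(o,alpha=1.4))
for p in(T,S):
    print([(np.round(d["xy"],1),round(d["conf"],2)) for d in ctrl.landmark_of(p,"label_roll")[:4]])
    print("expected underside/collar top/paper top", [proj(p,[.6165,.148,z]).round(1) for z in(.104,.160,.154)])
E
```

```text
time: 4.8
tcp_pos: [0.614, 0.1479, 0.1136]
ee_rot: [0.0, 0.999, -0.039, -0.001]
contact_force: [-0.9, 0.9, -1.9]
grip_width: 0.648
grip_force: 30.0
[0.61243294 0.14782026 0.1138527 ] [ 3.67834707e-04  9.99240481e-01 -3.89485661e-02 -1.15502984e-03]
[(array([211.8, 260.9]), 0.78), (array([188.2, 144.9]), 0.72)]
expected underside/collar top/paper top [array([188. , 144.3]), array([184.4, 136.9]), array([184.8, 137.7])]
[(array([243.4, 290.7]), 0.95), (array([293.2, 265.6]), 0.87), (array([179.3, 189.9]), 0.74)]
expected underside/collar top/paper top [array([178.2, 185.1]), array([176.1, 162.6]), array([176.4, 165.1])]
```

View pics/c1.png

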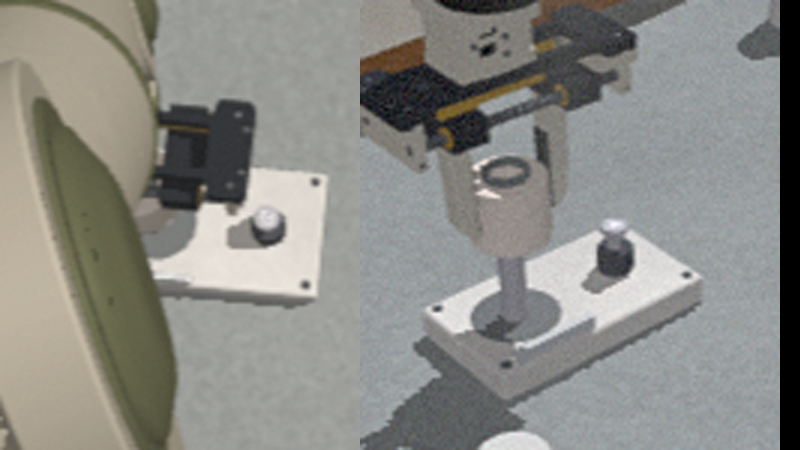

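Run:
```python
from h import *
S=ctrl.capture("side")
for uv in [(178,167),(178.3,167.3)]: print([plane(S,uv,z)[:2].round(4) for z in(.1525,.1545)])
# roll paper: right edge/left edge at image row; underside front edge
print(proj(S,[.6145,.147,.1545]), proj(S,[.6165,.148,.1545]), [proj(S,[.6155,.1477,z]).round(1) for z in(.03,.06,.085)])
s=np.array([ctrl.get_state()["tcp_pos"]]);print(s)
```

```text
[array([0.6101, 0.1489]), array([0.6073, 0.1509])]
[array([0.6086, 0.1493]), array([0.6059, 0.1513])]
[177.31251788 165.08281569] [176.33558729 164.91498807] [array([181.2, 212.9]), array([180.2, 202. ]), array([179.3, 192.6])]
[[0.61296275 0.14805476 0.11457437]]
```

```bash
python3 -m jog '0 3.5 0 0 0 0 0;0 3.5 0 10 0 0 0;0 3.5 0 16 0 0 0;0 3.5 0 22 0 0 0;0 3.5 0 22 0 0 0'
python3 -m jog '0 0 0 6 0 0 0;0 0 0 12 0 0 0;0 0 0 12 0 0 0'
```

```text
time: 5.55
tcp_pos: [0.6168, 0.1477, 0.0913]
ee_rot: [0.0, 0.999, -0.039, -0.001]
contact_force: [0.5, -0.2, -0.8]
grip_width: 0.649
grip_force: 30.0
time: 5.85
tcp_pos: [0.6171, 0.1477, 0.0797]
ee_rot: [0.0, 0.999, -0.039, -0.001]
contact_force: [0.7, -0.3, -1.5]
grip_width: 0.645
grip_force: 30.0
```

```bash
python3 -m jog '0 0 0 15 0 0 0;0 0 0 28 0 0 0;0 0 0 34 0 0 0;0 0 0 38 0 0 0;0 0 0 38 0 0 0'
python3 -m jog '0 0 0 2 0 0 0;0 0 0 2 0 0 0'
```

```text
time: 6.35
tcp_pos: [0.6172, 0.1477, 0.0418]
ee_rot: [0.0, 0.999, -0.039, -0.001]
contact_force: [0.2, 0.5, -1.1]
grip_width: 0.647
grip_force: 30.0
time: 6.55
tcp_pos: [0.6179, 0.1479, 0.0409]
ee_rot: [-0.0, 0.999, -0.039, 0.0]
contact_force: [0.7, 0.3, -2.8]
grip_width: 0.645
grip_force: 30.0
```

```bash
python3 -m jog '1 0 0 0 0 0 0;1 0 0 0 0 0 0;1 0 0 0 0 0 0;1 0 0 0 0 0 0'
python3 -m jog '1 0 0 -50 0 0 0;1 0 0 -100 0 0 0;1 0 0 -150 0 0 0;1 0 0 -150 0 0 0'
python3 -m jog '1 -70 240 0 0 0 0;1 -70 240 0 0 0 0;1 -70 240 0 0 0 0;1 -70 240 0 0 0 0;1 -70 240 0 0 0 0'
python3 - <<'E'
from h import *
T=ctrl.capture("top");S=ctrl.capture("side")
a=cv2.resize(T["frame"][140:245,335:435],(400,420),interpolation=cv2.INTER_CUBIC)
b=cv2.resize(S["frame"][120:200,300:400],(400,320),interpolation=cv2.INTER_CUBIC)
c=cv2.resize(S["frame"][170:250,150:250],(400,320)[:2],interpolation=cv2.INTER_CUBIC)
o=np.zeros((600,800,3),np.uint8);o[:420,:400]=a;o[:300,400:]=b[:300];o[300:,400:]=c[:300]
cv2.imwrite("pics/c2.png",cv2.convertScaleAbs(o[:,:,::-1],alpha=1.4))
for n in("mallet_head","mallet","rack","pin_top"):
    for k,p in(("T",T),("S",S)):print(n,k,[(np.round(d["xy"],1),round(d["conf"],2)) for d in ctrl.landmark_of(p,n)[:2]])
print(ctrl.get_state()["time"],rel([.485,-.257,.19]))
E
```

```text
time: 6.95
tcp_pos: [0.6177, 0.1479, 0.0407]
ee_rot: [-0.0, 0.999, -0.039, 0.0]
contact_force: [-0.1, -0.4, 0.2]
grip_width: 0.944
grip_force: 0.0
time: 7.35
tcp_pos: [0.621, 0.1486, 0.1975]
ee_rot: [-0.002, 0.999, -0.039, 0.005]
contact_force: [0.8, 0.4, -1.5]
grip_width: 0.998
grip_force: 0.0
time: 7.85
tcp_pos: [0.528, -0.0876, 0.1904]
ee_rot: [0.0, 0.999, -0.039, 0.0]
contact_force: [1.3, -0.9, 0.6]
grip_width: 1.002
grip_force: 0.0
mallet_head T []
mallet_head S [(array([331.8, 167.4]), 0.73)]
mallet T [(array([208.5, 156.4]), 0.27)]
mallet S [(array([333.4, 176.3]), 0.64)]
rack T [(array([385.9, 195.5]), 0.56)]
rack S [(array([342.9, 162.5]), 0.61)]
pin_top T [(array([230.4, 151.5]), 0.61), (array([139.1, 218.1]), 0.2)]
pin_top S [(array([209.6, 182.2]), 0.39)]
8.35 [-31.3 175.3   0.4]
```

View pics/c2.png

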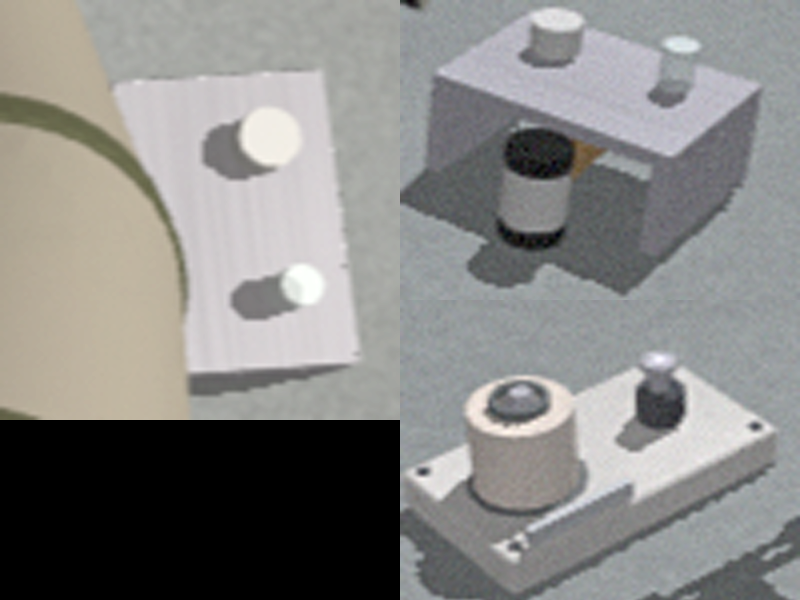

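Run:
```python
from h import *
T=ctrl.capture("top");S=ctrl.capture("side")
f=lambda x,y:plane(T,(335+x/4-.4,140+y/4-.4),.074)[:2]
C=[f(113,83),f(323,70),f(360,360),f(188,373)];print(np.round(C,4))
d=C[2]-C[1];print("rack y-dir angle",np.degrees(np.arctan2(d[1],d[0])))
d=C[1]-C[0];print("rack x-dir",np.degrees(np.arctan2(d[1],d[0])))
print("head side",plane(S,(334.2,158),.068)[:2])
t=cv2.imread("pics/t0.png");hsv=cv2.cvtColor(t,cv2.COLOR_BGR2HSV)
sub=t[185:225,335:375];g=cv2.cvtColor(sub,cv2.COLOR_BGR2GRAY)
m=(g<45).astype(np.uint8);n,l,st,c=cv2.connectedComponentsWithStats(m)
for i in range(1,n):
    if st[i,4]>40:print("dark",st[i],c[i]+[335,185],plane(T,c[i]+[335,185],.068)[:2])
s_=cv2.imread("pics/s0.png")
for nm,im,p,(x0,y0,x1,y1) in(("T",t,T,(345,185,380,225)),("S",s_,S,(325,140,370,185))):
    q=im[y0:y1,x0:x1].astype(int);b=(q[:,:,2]-q[:,:,0]>35);ys,xs=np.nonzero(b)
    print(nm,len(xs),xs.mean()+x0 if len(xs) else 0,ys.mean()+y0 if len(xs) else 0)
    if len(xs):
        u=np.array([xs.mean()+x0,ys.mean()+y0]);print(plane(p,u,.045)[:2],plane(p,u,.04)[:2], xs.min()+x0,xs.max()+x0,ys.min()+y0,ys.max()+y0)
```

```text
[[ 0.5937 -0.2719]
 [ 0.6044 -0.3999]
 [ 0.428  -0.4138]
 [ 0.4185 -0.3118]]
rack y-dir angle -175.50214383143725
rack x-dir -85.22685562663672
head side [ 0.48062566 -0.24053174]
dark [ 10   9  19  19 273] [353.97802198 203.31868132] [ 0.48875817 -0.24951736]
T 0 0 0
S 8 345.75 158.375
[ 0.479966   -0.29509444] [ 0.48460716 -0.30281523] 344 348 156 162
```

```bash
python3 -m jog '1 -30 167 0 0 0 -0.15;1 -30 167 0 0 0 -0.3;1 -30 167 0 0 0 -0.45;1 -30 167 0 0 0 -0.6;1 -30 167 0 0 0 -0.75' | sed -n 1,3p
python3 -m jog '1 0 0 0 0 0 -0.15;1 0 0 0 0 0 -0.3;1 0 0 0 0 0 -0.45;1 0 0 0 0 0 -0.6;1 0 0 0 0 0 -0.75' | sed -n 1,3p
python3 -m jog '1 0 0 20 0 0 -0.15;1 0 0 40 0 0 -0.22;1 0 0 40 0 0 -0.22' | sed -n 1,3p
python3 -c "
from h import *
print(rel([.487,-.249,.026]));s=ctrl.get_state();print(np.degrees(2*np.arctan2(s['ee_rot'][2],s['ee_rot'][1])),s['joint_positions'])"
```

```text
time: 8.95
tcp_pos: [0.4848, -0.2538, 0.1904]
ee_rot: [0.001, 0.944, 0.33, -0.001]
time: 9.45
tcp_pos: [0.4864, -0.2497, 0.1906]
ee_rot: [-0.0, 0.756, 0.655, 0.0]
time: 9.75
tcp_pos: [0.485, -0.2495, 0.1486]
ee_rot: [-0.002, 0.681, 0.732, -0.0]
[1.000e-01 2.400e+00 1.226e+02]
94.14495188116187 [ 0.67204298  0.51152692 -0.42462035  2.05632314  0.34093885  0.64445767
  0.09171021]
```

```bash
python3 -m jog '1 0 1 45 0 0 0;1 0 1 90 0 0 0;1 0 1 120 0 0 0;1 0 1 122 0 0 0;0 0 1 122 0 0 0'
python3 -m jog '0 0 0 0 0 0 0;0 0 0 0 0 0 0;0 0 0 0 0 0 0;0 0 0 0 0 0 0;0 0 0 0 0 0 0'
```

```text
time: 10.25
tcp_pos: [0.4875, -0.2498, 0.0291]
ee_rot: [-0.0, 0.682, 0.732, -0.0]
contact_force: [0.2, -0.1, 0.5]
grip_width: 0.958
grip_force: 0.0
time: 10.75
tcp_pos: [0.4872, -0.2503, 0.0291]
ee_rot: [0.0, 0.682, 0.732, 0.0]
contact_force: [-0.2, 0.6, 0.4]
grip_width: 0.533
grip_force: 0.0
```

```bash
python3 -m jog '0 0 0 0 0 0 0;0 0 0 0 0 0 0;0 0 0 -4 0 0 0;0 20 0 -4 0 0 0;0 40 0 -4 0 0 0'
python3 -m jog '0 30 0 0 0 0 0;0 70 0 0 0 0 0;0 110 0 0 0 0 0;0 140 0 0 0 0 0;0 140 0 0 0 0 0'
python3 - <<'E'
from h import *
S=ctrl.capture("side");T=ctrl.capture("top");save(S,"s3.png",(210,90,410,240),4)
print([(np.round(d["xy"],1),round(d["conf"],2)) for d in ctrl.landmark_of(S,"mallet")[:2]],ctrl.get_state()["tcp_pos"])
E
```

```text
time: 11.25
tcp_pos: [0.4833, -0.2103, 0.0324]
ee_rot: [-0.0, 0.682, 0.731, -0.0]
contact_force: [0.9, 0.2, -1.8]
grip_width: 0.469
grip_force: 30.0
time: 11.75
tcp_pos: [0.4737, -0.0658, 0.0325]
ee_rot: [-0.001, 0.679, 0.734, 0.0]
contact_force: [1.1, 0.3, -3.6]
grip_width: 0.47
grip_force: 30.0
[(array([294.4, 205.1]), 0.89), (array([294.3, 196.5]), 0.56)] [ 0.47397164 -0.07101575  0.0325033 ]
```

View pics/s3.png

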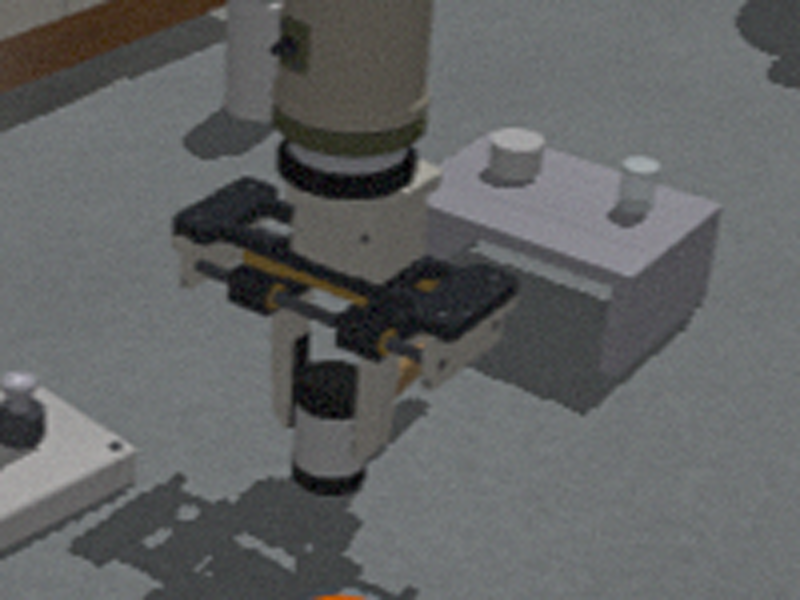

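```bash
python3 -m jog '0 0 0 2 0 0 0;0 0 0 4 0 0 0;0 0 0 4 0 0 0;1 0 0 4 0 0 0;1 0 0 4 0 0 0'
python3 -m jog '1 0 0 0 0 0 0;1 0 0 0 0 0 0;1 0 0 -50 0 0 0;1 0 0 -90 0 0 0;1 0 0 -90 0 0 0'
python3 - <<'E'
from h import *
S=ctrl.capture("side");f=S["frame"].astype(int)
save(S,"s4.png",(260,130,380,230),6)
b=((f[:,:,0]-f[:,:,2])>30);b[:140]=0;b[225:]=0;b[:,:270]=0;b[:,370:]=0
n,l,st,c=cv2.connectedComponentsWithStats(b.astype(np.uint8))
for i in range(1,n):
    if st[i,4]>15:print(st[i],c[i])
for n in("mallet","mallet_head"):print([(np.round(d["xy"],1),round(d["conf"],2)) for d in ctrl.landmark_of(S,n)[:2]])
s=ctrl.get_state();print(s["tcp_pos"],s["ee_rot"])
for yaw in(-80,-85,-90):
    d=np.array([np.cos(np.radians(yaw)),np.sin(np.radians(yaw)),0]);h=np.array([.474,-.071,.045])
    print(yaw,proj(S,h+[0,0,.023]),proj(S,h+d*.022),proj(S,h+d*.13))
E
```

```text
time: 12.4
tcp_pos: [0.4744, -0.0712, 0.0286]
ee_rot: [0.0, 0.682, 0.731, 0.0]
contact_force: [0.1, -0.7, 0.5]
grip_width: 0.592
grip_force: 0.0
time: 12.9
tcp_pos: [0.4763, -0.0707, 0.1224]
ee_rot: [0.002, 0.682, 0.732, 0.002]
contact_force: [0.6, -0.1, -0.1]
grip_width: 0.987
grip_force: 0.0
[303 170  21  24 210] [312.67619048 179.94761905]
[(array([296.8, 206.2]), 0.75)]
[(array([295.5, 196.1]), 0.59)]
[ 0.47419784 -0.07078841  0.11850809] [1.79810894e-04 6.81753632e-01 7.31581814e-01 4.32862371e-05]
-80 [293.28151145 184.93933823] [297.38892844 188.93415547] [318.43103873 169.53013467]
-85 [293.28151145 184.93933823] [298.07929669 189.20298383] [322.36574861 170.93512018]
-90 [293.28151145 184.93933823] [298.73081814 189.50241708] [326.12867208 172.51213888]
```

View pics/s4.png

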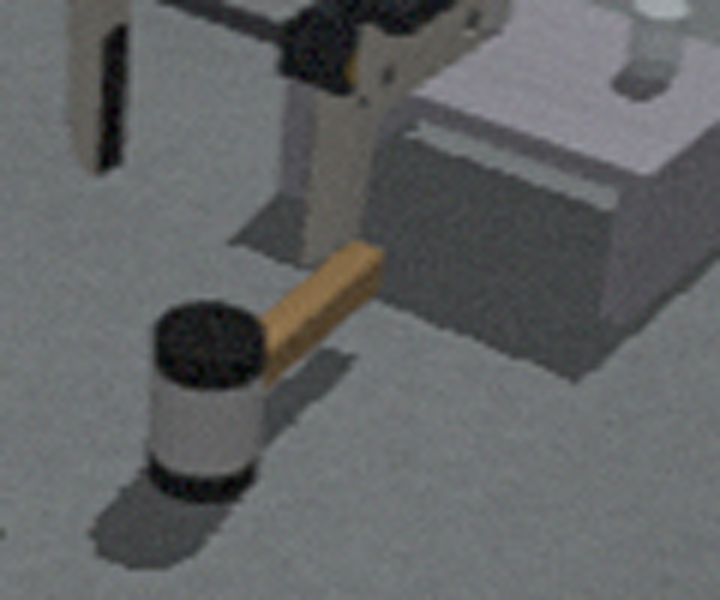

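```bash
python3 -c "
from h import *
print(rel([.479,-.1065,.015]))"
```

```text
[-35.9   2.2 103.5]
```

```bash
python3 -m jog '1 -36 2 0 0 0 -0.07;1 -36 2 48 0 0 -0.07;1 -36 2 90 0 0 -0.07;1 -36 2 103 0 0 -0.07;0 -36 2 103 0 0 -0.07'
python3 -m jog '0 0 0 0 0 0 0;0 0 0 0 0 0 0;0 0 0 0 0 0 0;0 0 0 0 0 0 0;0 0 0 0 0 0 0'
python3 -m jog '0 0 0 0 0 0 0;0 0 0 0 0 0 0;0 0 0 0 0 0 0;0 0 0 0 0 0 0'
```

```text
time: 13.55
tcp_pos: [0.4767, -0.1057, 0.0124]
ee_rot: [-0.003, 0.655, 0.756, -0.002]
contact_force: [-0.2, -0.2, 0.7]
grip_width: 0.954
grip_force: 0.0
time: 14.05
tcp_pos: [0.4792, -0.1064, 0.0162]
ee_rot: [0.001, 0.656, 0.755, 0.0]
contact_force: [-0.0, 0.4, -0.1]
grip_width: 0.532
grip_force: 0.0
time: 14.45
tcp_pos: [0.4789, -0.1063, 0.0156]
ee_rot: [0.0, 0.656, 0.755, -0.0]
contact_force: [-1.1, -0.7, -0.8]
grip_width: 0.19
grip_force: 28.5
```

```bash
python3 -m jog '0 0 0 -40 0 0 0;0 0 0 -80 0 0 0;0 0 0 -100 0 0 0;0 0 0 -100 0 0 0'
python3 -c "
from h import *
print(rel([.615,.0173,.1155]))"
```

```text
time: 14.85
tcp_pos: [0.48, -0.1067, 0.1178]
ee_rot: [0.002, 0.656, 0.755, 0.001]
contact_force: [0.6, 0.0, -4.2]
grip_width: 0.191
grip_force: 30.0
[103.9 151.    2.7]
```

```bash
python3 -m jog '0 26 38 0 0 0 0;0 52 76 0 0 0 0;0 78 114 0 0 0 0;0 104 151 0 0 0 0;0 104 151 0 0 0 0'
python3 - <<'E'
from h import *
S=ctrl.capture("side");T=ctrl.capture("top")
a=cv2.resize(S["frame"][110:250,140:300],(480,420),interpolation=cv2.INTER_CUBIC)
b=cv2.resize(T["frame"][90:230,170:276],(318,420),interpolation=cv2.INTER_CUBIC)
cv2.imwrite("pics/s5.png",cv2.convertScaleAbs(np.hstack([a,b])[:,:,::-1],alpha=1.4))
s=ctrl.get_state();p=s["tcp_pos"];print(p,s["wrist_torque"])
h=np.array([p[0]-.005,p[1]+.0357,p[2]-.0155])
for z in(0,.034,.068):print(z,proj(S,h+[0,0,z])+[1.3,2.2])
for n in("mallet_head","mallet"):print([(np.round(d["xy"],1),round(d["conf"],2)) for d in ctrl.landmark_of(S,n)[:2]])
E
```

```text
time: 15.35
tcp_pos: [0.6175, 0.0244, 0.114]
ee_rot: [-0.0, 0.653, 0.757, 0.002]
contact_force: [-1.5, 0.2, -3.8]
grip_width: 0.192
grip_force: 30.0
[0.61309754 0.01900102 0.11339047] [-0.17908957 -0.0888603  -0.03638577]
0 [214.44550423 175.05841146]
0.034 [213.85636108 162.07112142]
0.068 [213.24616232 148.61967373]
[(array([213.6, 159.6]), 0.91)]
[(array([214.1, 169.6]), 0.87)]
```

View pics/s5.png

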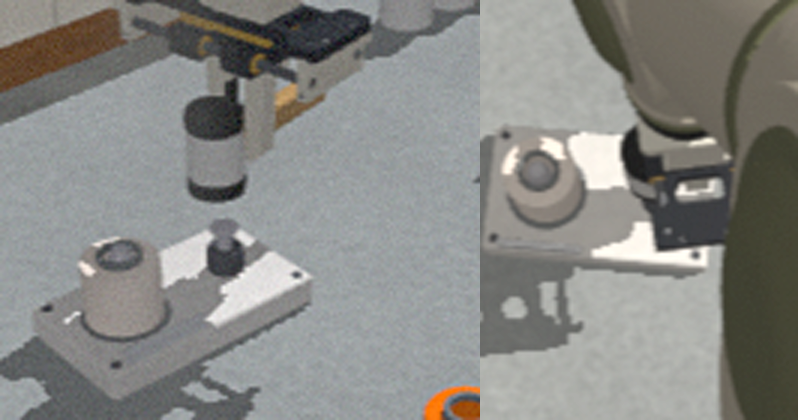

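```bash
python3 -m jog '0 0 0 15 0 0 0;0 0 0 46 0 0 0;0 0 0 46 0 0 0'
python3 -m jog '0 0 0 2 0 0 0;0 0 0 4 0 0 0;0 0 0 4 0 0 0'
```

```text
time: 15.85
tcp_pos: [0.6132, 0.0167, 0.0668]
ee_rot: [-0.0, 0.656, 0.755, -0.001]
contact_force: [0.4, -0.6, -2.5]
grip_width: 0.19
grip_force: 30.0
time: 16.15
tcp_pos: [0.613, 0.0172, 0.066]
ee_rot: [-0.0, 0.656, 0.755, -0.001]
contact_force: [-2.4, -1.3, 1.5]
grip_width: 0.191
grip_force: 30.0
```

```bash
python3 -m jog '0 0 0 2 0 0 0;0 0 0 3 0 0 0;0 0 0 3 0 0 0'
python3 - <<'E'
from h import *
S=ctrl.capture("side")
f=cv2.resize(S["frame"][150:230,180:280],(800,640),interpolation=cv2.INTER_CUBIC)[:600]
cv2.imwrite("pics/s6.png",cv2.convertScaleAbs(f[:,:,::-1],alpha=1.5))
s=ctrl.get_state();print(s["tcp_pos"],s["contact_force"],s["wrist_torque"])
E
```

```text
time: 16.45
tcp_pos: [0.6135, 0.0161, 0.0641]
ee_rot: [0.001, 0.656, 0.755, -0.001]
contact_force: [-4.3, -6.0, 12.7]
grip_width: 0.192
grip_force: 30.0
[0.61356087 0.01612745 0.06411748] [-4.24398187 -5.21103493 11.92913955] [-0.93669228  0.89038446  0.09873846]
```

View pics/s6.png

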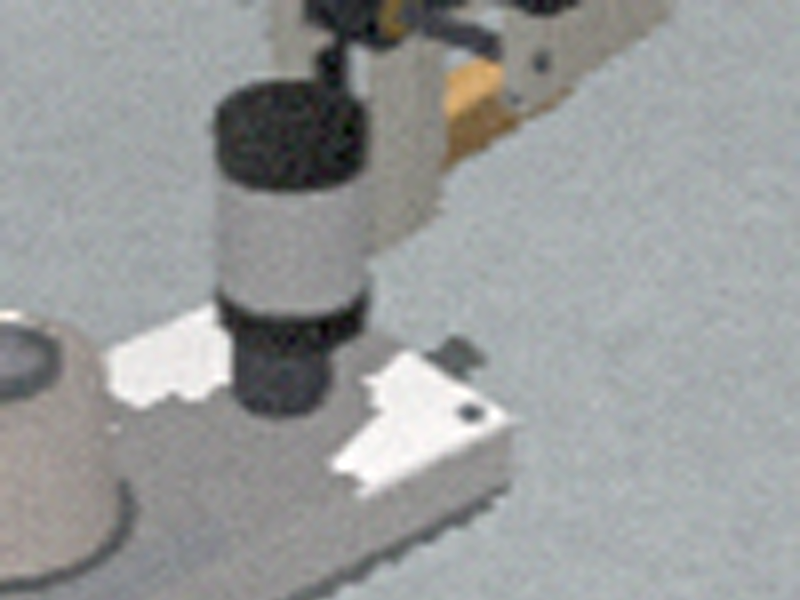

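```bash
python3 -m jog '0 0 0 -40 0 0 0;0 0 0 -60 0 0 0;0 -26 -38 -60 0 0 0;0 -52 -76 -60 0 0 0;0 -78 -114 -60 0 0 0'
python3 -m jog '0 -26 -38 0 0 0 0;0 -26 -38 0 0 0 0;0 -26 -38 0 0 0 0'
python3 - <<'E'
from h import *
S=ctrl.capture("side");T=ctrl.capture("top")
a=cv2.resize(S["frame"][160:240,150:250],(400,320),interpolation=cv2.INTER_CUBIC)
b=cv2.resize(S["frame"][120:220,250:350],(400,400),interpolation=cv2.INTER_CUBIC)
o=np.zeros((400,800,3),np.uint8);o[:320,:400]=a;o[:,400:]=b
cv2.imwrite("pics/s7.png",cv2.convertScaleAbs(o[:,:,::-1],alpha=1.4))
s=ctrl.get_state();print(s["tcp_pos"])
for p in(S,T):print([(np.round(d["xy"],1),round(d["conf"],2)) for d in ctrl.landmark_of(p,"pin_top")[:2]],proj(p,[.610,.053,.065]),proj(p,[.61,.053,.051]))
E
```

```text
time: 17.0
tcp_pos: [0.5104, -0.0761, 0.123]
ee_rot: [0.0, 0.655, 0.755, 0.0]
contact_force: [0.6, -0.8, -2.8]
grip_width: 0.194
grip_force: 30.0
time: 17.3
tcp_pos: [0.4775, -0.1073, 0.1231]
ee_rot: [0.0, 0.656, 0.754, 0.0]
contact_force: [-0.3, -0.2, -1.9]
grip_width: 0.19
grip_force: 30.0
[ 0.47911699 -0.10573108  0.1230102 ]
[(array([212.8, 189.4]), 0.51)] [213.68868482 184.40461949] [213.91733995 189.44814131]
[(array([231. , 153.9]), 0.43)] [229.06063926 152.28063335] [229.35981065 153.84755432]
```

View pics/s7.png

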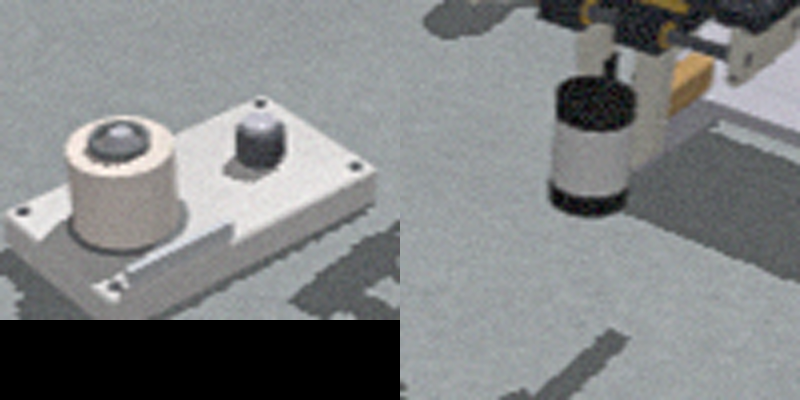

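```bash
python3 -m jog '0 0 0 50 0 0 0;0 0 0 90 0 0 0;0 0 0 100 0 0 0;0 0 0 104 0 0 0;0 0 0 104 0 0 0'
python3 -m jog '0 0 0 2 0 0 0;0 0 0 2 0 0 0;0 0 0 2 0 0 0'
```

```text
time: 18.0
tcp_pos: [0.4785, -0.1058, 0.019]
ee_rot: [0.0, 0.655, 0.756, 0.0]
contact_force: [0.1, -0.3, -2.9]
grip_width: 0.193
grip_force: 30.0
time: 18.3
tcp_pos: [0.4784, -0.1067, 0.0175]
ee_rot: [0.001, 0.656, 0.755, 0.0]
contact_force: [0.1, -0.4, -2.8]
grip_width: 0.193
grip_force: 30.0
```

```bash
python3 -m jog '0 0 0 2 0 0 0;0 0 0 2 0 0 0;0 0 0 2 0 0 0'
python3 -m jog '0 0 0 1 0 0 0;0 0 0 1 0 0 0;0 0 0 1 0 0 0'
```

```text
time: 18.6
tcp_pos: [0.478, -0.1065, 0.0147]
ee_rot: [0.0, 0.656, 0.755, -0.0]
contact_force: [0.9, -0.2, -2.3]
grip_width: 0.192
grip_force: 30.0
time: 18.9
tcp_pos: [0.4779, -0.1067, 0.0144]
ee_rot: [0.001, 0.656, 0.755, -0.0]
contact_force: [-1.6, -0.9, 13.5]
grip_width: 0.193
grip_force: 30.0
```

Contact made; release, rise and check.

```bash
python3 -m jog '0.5 0 0 -1 0 0 0;0.5 0 0 -1 0 0 0;0.5 0 0 -1 0 0 0;0.5 0 0 -1 0 0 0;0.5 0 0 -1 0 0 0'
python3 -m jog '0.5 0 0 -20 0 0 0;0.5 0 0 -70 0 0 0;0.5 0 0 -120 0 0 0;0.5 0 0 -140 0 0 0;0.5 0 0 -140 0 0 0'
python3 -m jog '0.5 -200 0 0 0 0 0;0.5 -200 0 0 0 0 0;0.5 -200 0 0 0 0 0;0.5 -200 0 0 0 0 0;0.5 -200 0 0 0 0 0'
python3 - <<'E'
from h import *
S=ctrl.capture("side");T=ctrl.capture("top")
o=np.zeros((384,800,3),np.uint8);o[:,:512]=S["frame"];o[:,512:]=T["frame"][:,80:368]
cv2.imwrite("pics/s8.png",cv2.convertScaleAbs(o[:,:,::-1],alpha=1.4))
E
```

```text
time: 19.4
tcp_pos: [0.4779, -0.1064, 0.0145]
ee_rot: [-0.0, 0.656, 0.755, -0.0]
contact_force: [-0.4, 0.1, 0.4]
grip_width: 0.502
grip_force: 0.0
time: 19.9
tcp_pos: [0.4793, -0.1069, 0.1574]
ee_rot: [0.002, 0.656, 0.755, 0.001]
contact_force: [0.5, -0.6, -0.1]
grip_width: 0.496
grip_force: 0.0
time: 20.4
tcp_pos: [0.5048, -0.312, 0.1524]
ee_rot: [0.0, 0.659, 0.752, -0.001]
contact_force: [-0.5, 0.2, -0.5]
grip_width: 0.5
grip_force: 0.0
```

View pics/s8.png

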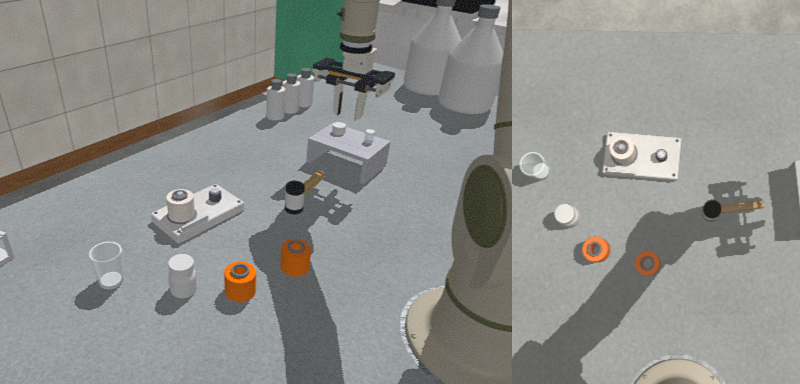

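The roll sits on the spindle, the pin is down, and the mallet stands on its face at side-view pixel (294,197). The beaker and jar haven't moved, and the gripper is clear of everything.

```bash
python3 -c "
from rig import ctrl
print(ctrl.sign_off())"
```

```text
the job is handed in; nothing more can be done
None
```

The job is done and handed in at about 20 s: the roll is seated on the spindle and released, the lock pin is knocked fully down with the mallet held by its handle, and the mallet stands on its face with the beaker and jar left where they were.

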